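# Ready the bench balance: push its lid shut, tip its display back on to its foot

### The arm

A 6-joint arm with a two-finger parallel gripper is mounted at the origin on the work surface. World frame = base frame: x ahead of the robot, y to its left, z up, the work surface at z = 0. Lengths are in mm, angles in rad, forces in N, time in s.
With the tool pointing down it reaches from about 275 to 1000 mm from the base axis. Payload 8.4 kg.
Tool frame: the origin (TCP) lies midway between the tips of the shut fingers; the grasp point (between the pads) lies 19 mm behind it; z points along the fingers, y is the line along which they close (so a half turn about z gives the same grasp; the last joint's range is limited). The gripper opens to 85 mm and grips with 20 to 120 N. Pads are 22 mm wide; open, the fingers measure 114 mm over their backs; the gripper's body (76 mm by 85 mm) begins 54 mm behind the grasp point. The pads swing forward as they close: fully open they stand 13 mm farther back than shut.
Start: joints at [-1.291, 0.353, 1.633, -0, 1.155, -0.002], TCP at [173.802, -600.35, 207.681] pointing down, gripper open.
Joint ranges: [-2.63, 2.63], [-0.92, 2.1], [0.06, 2.66], [-1.3, 4.44], [0, 2.69], [-3.02, 3.02]. Speed limits (rad/s): [2.22, 2.22, 2.79, 3.14, 3.14, 3.14].

### API

Orientations are given as [roll, pitch, yaw] about the fixed x, y, z axes, in that order (R = Rz(yaw) Ry(pitch) Rx(roll)).
In Python, from rig import telemetry, optics, r gives the robot as it stands.
- The arm moves only by the tool play_rows, never from a script. Its arguments are lists of equal length, an entry for each row: "dp": the shift along the tool's x, y, z in units of 40 mm (1.0 is 40 mm), a list of three; "rot": the turn, a rotation vector about the tool's x, y, z in units of 6 degrees (1.0 is 6 degrees), a list of three. In form: {"dp": [[tx, ty, tz], ...], "rot": [[ax, ay, az], ...]}. A call has 1 to 5 rows; each row is the pose to reach, as a shift and turn from the pose commanded when the call began, along the tool's axes at that moment; what a row does not reach only later rows make up. A row lasts 1/12 s, in which the tool goes at most 41.7 mm and 7.16 degrees, less where a joint would pass 70% of its speed; a pose out of reach is approached as far as the arm can. A call with a gripper value outside its range is refused whole. "fingers" is the opening, from 0 (shut) to 1 (fully open), set as the call begins (left out, the last holds). The fingers move at their own pace and stop on an object; "grip_force" is the grip in N (left out, the last holds). Time passes only in rows, so rows that repeat a pose let the fingers close. It gives the time, the measured TCP pose, the force, the opening and the grip force at its end, in the units of the state.
- telemetry.sense(): the state, without advancing time (a new reading comes with each control period).
- optics.grab_frame(name): name is "scene" or "side" or "wrist"; returns a dict with "color" (420x560x3 uint8, red, green, blue), "mtx" (3x3 intrinsics, pixels), "R" (3x3) and "t" (3): a world point X has camera coordinates R X + t; the wrist camera has in their place "mount" (4x4, takes a point from camera to tool coordinates, whose origin is the TCP and whose axes are the flange's). Camera axes: x right, y down, z forward; pixel columns grow to the right and rows downward; lengths in mm; the calibration is good to about 2 mm. A picture is of the moment at which its call begins: read the wrist's pose just before it. There is no depth.
- r.sign_off(): hands the job in; it is judged then, once.
The state is a dict: "clock": time; "qpos": joint angles; "qvel": joint speeds; "joint_efforts": joint torques, N m; "eef_pos": TCP position; "tcp_rot": TCP orientation; "contact_force": force on the tool from outside, world axes, zero at the start; "wrist_torque": the same for the moment, N m; "opening": opening from 0.0 (shut) to 1.0 (fully open); "grasp_force": force on a finger pad.
Only numpy, scipy, OpenCV 4.12 (cv2) and the standard library are available. Lean on these libraries where they do the work, as an engineer would, in place of code of your own. Each camera call takes 0.05 s, during which the arm holds its last target. There are 200 camera calls.

### The job

Make the small balance ready for its next weighing by pushing only: push its open lid over until it is fully shut, and push its knocked-over display so that it tips back up and stands on its foot, in place, without being dragged away. Do not pinch, lift or carry anything, and do not disturb or knock over the other things on the bench.

Things in the scene. Friction and masses are not known exactly. Their poses are not given: they have to be found in the camera images.
- lid (a joint): hinge of the balance's lid, rad: 0 = fully shut, flat on the chamber; 1.57 = upright; it starts open at 1.2 to 1.65. The hinge is stiff: the lid stays where it is left (about 0.2 N m, 1 to 3 N at the free edge moves it) and has to be pushed all the way down
- balance: compact white laboratory balance, fixed to the bench: an open-topped chamber 170 mm (x) by 160 mm (y), 100 mm tall, walls 6 mm. Origin at the centre of its underside; +x points to its back, -x (keypad) roughly to the robot
- lid_hinge (a point): middle of the lid's hinge line (along the balance's y), on the balance's back (+x) top rim, 100 mm above the bench. The lid is a plain grey flap without handle, 180 mm from hinge to free edge, 160 mm wide, 8 mm thick; shut, it lies from the hinge towards the balance's -x, outer face up at 108 mm; open, it stands up with its outer face to the balance's back
- lid_edge (a point): middle of the lid's free edge, on its outer face
- display: the balance's loose display (0.55 to 0.95 kg), knocked onto its back: an L of a white panel (blue screen, keys; 140 long, 130 wide, 16 mm thick) and a dark steel foot plate square to its end. Lying: own z up, panel flat on the bench from x = -30 to +110 mm of the origin, foot at the -x end, on the robot's side or up to 65 degrees aslant. Standing: own x up. Origin under the panel on its centre line
- display_heel (a point): middle of the heel: the outer corner edge, along the display's y, where foot underside and panel back meet, 30 mm to -x of the display's origin; on the bench both when lying and when standing. The display stands up by a quarter turn about the heel, the foot's free edge going over to the display's -x and down; axes as the display's
- display_foot_edge (a point): middle of the free edge of the foot plate (110 long, 110 wide, 12 mm thick, x = -30 to -18 mm of the display), mid-thickness; while lying it is straight above the heel, 110 mm up. Pushed near it towards the display's -x (about 3 N) from the screen side, the display tips on its heel with little sliding, and past about 45 degrees falls on to its foot by itself
- crucible: bystander: white ceramic crucible with a load, 32 mm across, 26 mm tall, standing on the balance's pan inside the chamber; origin under its foot
- weight: bystander: knobbed steel calibration weight, 30 mm across, 48 mm tall, upright in front of the balance; origin under its foot
- vial: bystander: small amber vial, 26 mm across, 55 mm tall, upright beyond the display's far edge; origin under its foot
- reagent: bystander: amber reagent bottle, 60 mm across, 110 mm tall, at the back; origin under its foot
- beaker: bystander: glass beaker, 60 mm across, 70 mm tall, nearer the robot, between the balance and the display; origin under its foot
- spatula: bystander: spatula 170 mm long lying between the balance and the display; origin under its middle
Things that resemble listed ones, but are neither listed nor needed, are in the scene too. What is shaped like the display but orange is not meant.

How it is judged:
By the outcome, as a careful person would: the job done as asked, in the order asked, and still so for the second after the job is handed in, with the robot touching nothing.
It also fails if it takes over 64 s, if anything falls off the work surface, if the arm or the gripper's body presses on something with over 40 N, if the wrist force passes 120 N, or if a joint passes its speed limit or range.

## Working session

There is one attempt and no reset: what is moved stays moved. The work goes in short steps, Python scripts to look and compute and a tool call to move; the robot and the scene stay as the last step left them, time stands still between calls to the robot, and variables do not carry over. Pictures are saved under pics/ and viewed, at most 10 in all, crops included, and the job is handed in when it is done.

Besides the shell and the picture viewer there is one more tool, called after ">>>" in YAML: its name, and indented under it one key for each argument. play_rows: Moves the arm, as the interface text tells. Its arguments: {"type":"object","properties":{"dp":{"type":"array"},"rot":{"type":"array"},"fingers":{"type":"number"},"grip_force":{"type":"number"}},"required":["dp","rot"]}

```bash
ls; mkdir -p pics; python3 - <<'E'
from rig import telemetry, optics, r
import cv2,pickle,numpy as np
s=telemetry.sense();print(s['clock'],s['eef_pos'],s['tcp_rot'],s['opening'])
F={}
for n in ("scene","side"):
    f=optics.grab_frame(n);F[n]=f
    cv2.imwrite(f"pics/{n}0.png",f["color"][:,:,::-1])
    print(n,f['mtx'].round(1).tolist(),(-f['R'].T@f['t']).round(0),f['R'][2].round(2))
pickle.dump(F,open('f0.pkl','wb'))
E
```

```text
pics
0.0 [ 173.65418314 -599.88977877  206.96149841] [-3.14024804e+00 -1.04307010e-05  2.81772878e-01] 0.9997335796431505
scene [[524.0, 0.0, 281.3], [0.0, 524.0, 207.4], [0.0, 0.0, 1.0]] [1068. -457. 1229.] [-0.41  0.28 -0.86]
side [[515.1, 0.0, 283.8], [0.0, 515.1, 209.6], [0.0, 0.0, 1.0]] [313. 798. 895.] [ 0.19 -0.72 -0.67]
```

View pics/scene0.png

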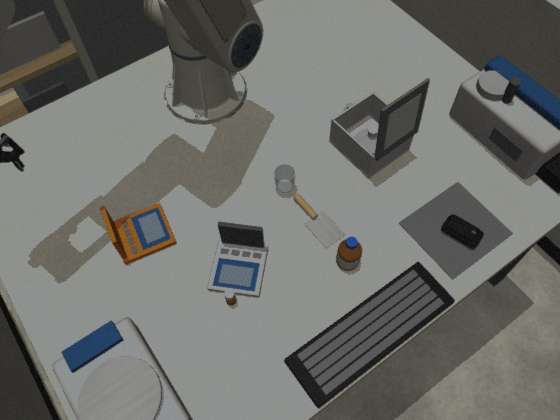

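View pics/side0.png

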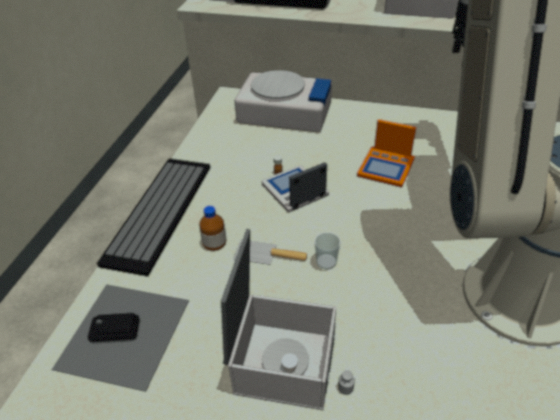

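The scene image shows the balance near (375,130) with its lid up at (403,120), and the white display near (240,260) with its foot at (242,236). The vial is at (231,298), the beaker at (285,178) and the reagent at (349,252). In the side view the balance is at (285,350) and the display at (295,185). I'll zoom in on both for corner pixels.

```bash
python3 - <<'E'
import cv2,pickle,numpy as np
F=pickle.load(open('f0.pkl','rb'))
def c(n,x,y,w,h):
    return cv2.resize(F[n]["color"][y:y+h,x:x+w,::-1],(400,300),interpolation=cv2.INTER_CUBIC)
# 100x75 crops x4 ; 140x105
im=np.vstack([np.hstack([c('scene',190,210,100,75),c('scene',320,75,133,100)]),np.hstack([c('side',245,145,100,75),c('side',205,225,160,120)])])
cv2.imwrite('pics/crop.png',im)
E
```

```text
(no output)
```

View pics/crop.png

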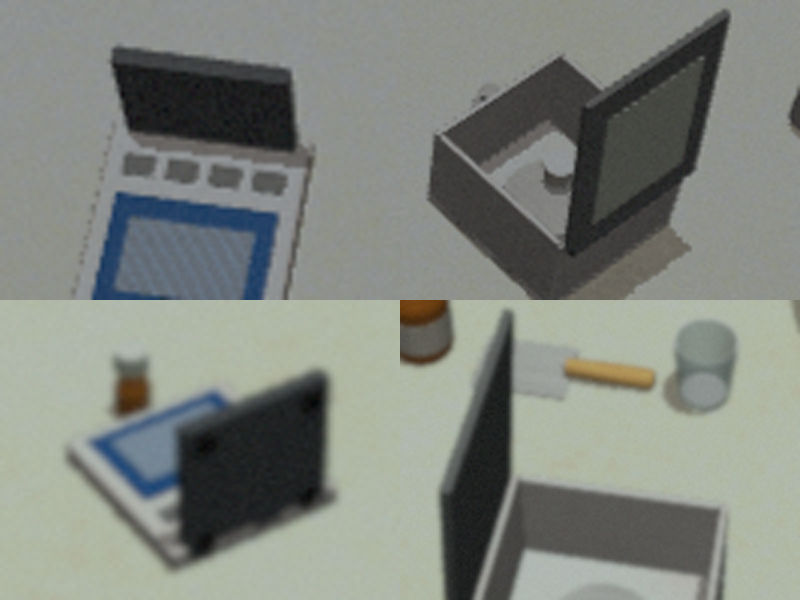

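```bash
cat > h.py <<'E'
import numpy as np,pickle,cv2
def ray(f,p):
    K,R,t=f['mtx'],f['R'],f['t']
    d=R.T@np.linalg.inv(K)@np.array([p[0],p[1],1.]); return -R.T@t,d/np.linalg.norm(d)
def onz(f,p,z):
    o,d=ray(f,p); return (o+d*(z-o[2])/d[2])
def tri(fs,ps):
    A=np.zeros((3,3));b=np.zeros(3);
    for f,p in zip(fs,ps):
        o,d=ray(f,p);M=np.eye(3)-np.outer(d,d);A+=M;b+=M@o
    return np.linalg.solve(A,b)
E
python3 - <<'E'
from h import *
np.set_printoptions(suppress=True,precision=0)
F=pickle.load(open('f0.pkl','rb'));S,D=F['scene'],F['side']
print('foot top sc',onz(S,(218.9,224),110),onz(S,(263.2,229.7),110))
print('foot top side',onz(D,(290.5,177.5),110),onz(D,(326.3,164.2),110))
print('panel near',onz(S,(268.2,246.7),16),'far',onz(S,(208,289),16),onz(S,(262,295),16))
print('panel side: corner',onz(D,(288,210),16),'left',onz(D,(263,183),16))
print('rim sc',[onz(S,p,100) for p in((332.3,120),(374,93.3),(372.7,156))])
print('rim sd',[onz(D,p,100) for p in((253,297.8),(336.2,309))])
print('lid', tri((S,D),((381.7,109),(222.2,301))),tri((S,D),((429.3,78.7),(249,230))))
print('beaker',onz(S,(285,190),0),onz(S,(285,172),70),'vial',onz(S,(231,302),0),'reag',onz(S,(350,262),0),'weight',onz(S,(349,107),30))
print('spat',onz(S,(296,197),0),onz(S,(327,232),0),'orange',onz(S,(105,208),110),onz(S,(120,260),0),onz(S,(175,240),0),onz(S,(172,205),0))
E
```

```text
foot top sc [ 480. -239.  110.] [ 556. -161.  110.]
foot top side [ 548. -158.  110.] [ 472. -229.  110.]
panel near [ 561. -153.   16.] far [ 568. -339.   16.] [ 659. -241.   16.]
panel side: corner [ 552. -143.   16.] left [ 643. -234.   16.]
rim sc [array([383., 191., 100.]), array([378., 347., 100.]), array([542., 200., 100.])]
rim sd [array([536., 208., 100.]), array([375., 199., 100.])]
lid [525. 276. 199.] [538. 288. 347.]
beaker [440. -12.  -0.] [430.  -4.  70.] vial [ 624. -310.    0.] reag [713.  -5.   0.] weight [332. 302.  30.]
spat [476.  -1.   0.] [611.   1.   0.] orange [ 275. -443.  110.] [ 361. -479.    0.] [ 394. -336.    0.] [ 296. -289.    0.]
```

```bash
python3 - <<'E'
from h import *
np.set_printoptions(suppress=True,precision=0)
F=pickle.load(open('f0.pkl','rb'));S,D=F['scene'],F['side']
print('lid', tri((S,D),((429.3,78.7),(222.2,301))),tri((S,D),((381.7,109),(249,230))))
E
```

```text
lid [530. 358. 279.] [534. 202. 278.]
```

>>> play_rows:
  dp:
    - [0, 0, -0.9]
    - [0, 0, -1.2]
    - [0, 0, -1.2]
    - [0, 0, -1.2]
  rot:
    - [0, 0, 1.1]
    - [0, 0, 2.2]
    - [0, 0, 2.69]
    - [0, 0, 2.69]
  fingers: 0

```text
clock: 0.43
eef_pos: [173.9, -600.7, 256.5]
tcp_rot: [3.14, -0.0, -0.002]
contact_force: [0.8, -0.4, 0.2]
opening: 0.451
grasp_force: 0.0
```

>>> play_rows:
  dp:
    - [0.53, -0.85, 0]
    - [1.06, -1.7, 0]
    - [1.6, -2.55, 0]
    - [2.1, -3.4, 0]
    - [2.65, -4.25, 0]
  rot:
    - [0, 0, 0]
    - [0, 0, 0]
    - [0, 0, 0]
    - [0, 0, 0]
    - [0, 0, 0]

```text
clock: 0.85
eef_pos: [279.8, -428.2, 254.7]
tcp_rot: [-3.14, 0.001, 0.002]
contact_force: [1.5, 0.2, -0.1]
opening: 0.001
grasp_force: 0.0
```

>>> play_rows:
  dp:
    - [0.53, -0.85, 0]
    - [1.06, -1.7, 0]
    - [1.6, -2.55, 0]
    - [2.1, -3.4, 0]
    - [2.65, -4.25, 0]
  rot:
    - [0, 0, 0]
    - [0, 0, 0]
    - [0, 0, 0]
    - [0, 0, 0]
    - [0, 0, 0]

```text
clock: 1.27
eef_pos: [385.6, -258.2, 255.0]
tcp_rot: [-3.141, 0.001, 0.002]
contact_force: [0.6, -1.3, 0.3]
opening: 0.004
grasp_force: 0.0
```

>>> play_rows:
  dp:
    - [0.53, -0.85, 0]
    - [1.06, -1.7, 0]
    - [1.6, -2.55, 0]
    - [2.1, -3.4, 0]
    - [2.65, -4.25, 0]
  rot:
    - [0, 0, 0]
    - [0, 0, 0]
    - [0, 0, 0]
    - [0, 0, 0]
    - [0, 0, 0]

```text
clock: 1.68
eef_pos: [491.6, -88.3, 255.0]
tcp_rot: [-3.141, 0.001, 0.003]
contact_force: [0.9, -0.8, -0.3]
opening: -0.001
grasp_force: 0.0
```

>>> play_rows:
  dp:
    - [0.7, -0.7, 0]
    - [1.4, -1.4, 0]
    - [2.1, -2.1, 0]
    - [2.8, -2.8, 0]
    - [3.5, -3.5, 0]
  rot:
    - [0, 0, 0]
    - [0, 0, 0]
    - [0, 0, 0]
    - [0, 0, 0]
    - [0, 0, 0]

```text
clock: 2.1
eef_pos: [632.2, 51.4, 254.6]
tcp_rot: [3.141, 0.002, 0.003]
contact_force: [1.1, 0.2, 1.0]
opening: -0.003
grasp_force: 0.0
```

>>> play_rows:
  dp:
    - [0, -1, 0]
    - [0, -2, 0]
    - [0, -3, 0]
    - [0, -4, 0]
    - [0, -5, 0]
  rot:
    - [0, 0, 0]
    - [0, 0, 0]
    - [0, 0, 0]
    - [0, 0, 0]
    - [0, 0, 0]

```text
clock: 2.52
eef_pos: [630.9, 251.4, 254.4]
tcp_rot: [3.141, 0.002, 0.003]
contact_force: [1.9, 0.5, -0.2]
opening: 0.001
grasp_force: 0.0
```

>>> play_rows:
  dp:
    - [0, -0.7, 0.1]
    - [-0.5, -0.7, 0.1]
    - [-0.9, -0.7, 0.1]
    - [-1.2, -0.7, 0.1]
    - [-1.4, -0.7, 0.1]
  rot:
    - [0, 0, 0]
    - [0, 0, 0]
    - [0, 0, 0]
    - [0, 0, 0]
    - [0, 0, 0]

```text
clock: 2.93
eef_pos: [573.9, 277.7, 250.5]
tcp_rot: [3.141, 0.002, 0.003]
contact_force: [-0.1, 0.3, 0.1]
opening: -0.0
grasp_force: 0.0
```

>>> play_rows:
  dp:
    - [-0.4, 0, 0]
    - [-0.7, 0, 0]
    - [-1.0, 0, 0.05]
    - [-1.25, 0, 0.1]
    - [-1.5, 0, 0.16]
  rot:
    - [0, 0, 0]
    - [0, 0, 0]
    - [0, 0, 0]
    - [0, 0, 0]
    - [0, 0, 0]

```text
clock: 3.35
eef_pos: [515.2, 277.5, 245.2]
tcp_rot: [3.142, -0.0, 0.001]
contact_force: [1.2, -1.1, 1.3]
opening: -0.002
grasp_force: 0.5
```

>>> play_rows:
  dp:
    - [-0.3, 0, 0.12]
    - [-0.6, 0, 0.26]
    - [-0.9, 0, 0.42]
    - [-1.2, 0, 0.65]
    - [-1.4, 0, 0.82]
  rot:
    - [0, 0, 0]
    - [0, 0, 0]
    - [0, 0, 0]
    - [0, 0, 0]
    - [0, 0, 0]

```text
clock: 3.77
eef_pos: [458.4, 277.4, 211.8]
tcp_rot: [3.141, 0.001, 0.001]
contact_force: [0.3, 0.8, 1.0]
opening: -0.007
grasp_force: 0.4
```

>>> play_rows:
  dp:
    - [-0.25, 0, 0.25]
    - [-0.5, 0, 0.55]
    - [-0.75, 0, 0.9]
    - [-0.95, 0, 1.3]
    - [-1.1, 0, 1.7]
  rot:
    - [0, 0, 0]
    - [0, 0, 0]
    - [0, 0, 0]
    - [0, 0, 0]
    - [0, 0, 0]

```text
clock: 4.18
eef_pos: [414.9, 277.6, 143.8]
tcp_rot: [-3.141, 0.0, 0.0]
contact_force: [-0.1, 0.1, 0.6]
opening: 0.0
grasp_force: 0.4
```

>>> play_rows:
  dp:
    - [-0.05, 0, 0.2]
    - [-0.1, 0, 0.4]
    - [-0.1, 0, 0.55]
    - [-0.1, 0, 0.7]
    - [-0.1, 0, 0.8]
  rot:
    - [0, 0, 0]
    - [0, 0, 0]
    - [0, 0, 0]
    - [0, 0, 0]
    - [0, 0, 0]

```text
clock: 4.6
eef_pos: [412.1, 277.8, 112.1]
tcp_rot: [-3.141, -0.0, 0.0]
contact_force: [-0.2, 0.1, 0.6]
opening: 0.001
grasp_force: 0.3
```

>>> play_rows:
  dp:
    - [0, 0, 0.05]
    - [0, 0, 0.1]
    - [0, 0, 0.13]
    - [0, 0, 0.15]
    - [0, 0, 0.15]
  rot:
    - [0, 0, 0]
    - [0, 0, 0]
    - [0, 0, 0]
    - [0, 0, 0]
    - [0, 0, 0]

```text
clock: 5.02
eef_pos: [411.9, 277.7, 106.6]
tcp_rot: [-3.141, -0.0, 0.0]
contact_force: [0.0, -0.1, -0.8]
opening: -0.003
grasp_force: 0.0
```

```bash
python3 - <<'E'
from rig import telemetry, optics
import cv2
s=telemetry.sense();print(s['clock'],s['eef_pos'],s['contact_force'])
a=optics.grab_frame('scene')["color"][60:200,310:460,::-1];b=optics.grab_frame('side')["color"][230:410,190:370,::-1]
import numpy as np
cv2.imwrite('pics/lid1.png',np.hstack([cv2.resize(a,(400,373)),cv2.resize(b,(373,373))]))
E
```

```text
5.0167 [411.8811225  277.7258666  106.56111331] [ 0.04620542 -0.09040601 -0.77294861]
```

View pics/lid1.png

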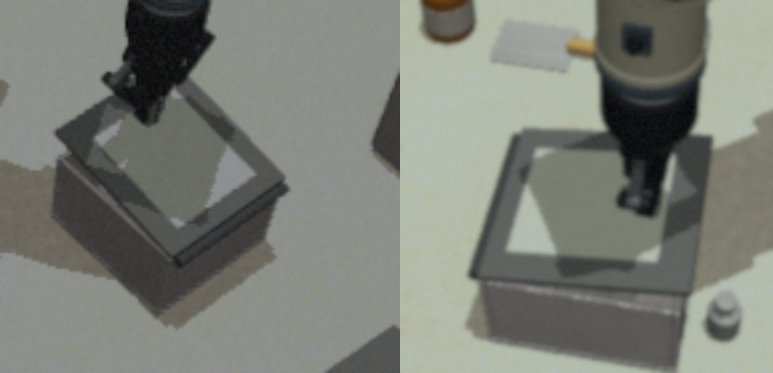

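The lid is almost shut, but the scene crop still shows a thin gap at its free edge, near (65,150). I'll press further until I feel resistance.

>>> play_rows:
  dp:
    - [0, 0, 0.05]
    - [0, 0, 0.1]
    - [0, 0, 0.12]
    - [0, 0, 0.15]
    - [0, 0, 0.15]
  rot:
    - [0, 0, 0]
    - [0, 0, 0]
    - [0, 0, 0]
    - [0, 0, 0]
    - [0, 0, 0]

```text
clock: 5.53
eef_pos: [411.6, 277.6, 100.2]
tcp_rot: [3.141, 0.0, 0.0]
contact_force: [0.6, -0.1, 0.3]
opening: 0.002
grasp_force: 0.0
```

>>> play_rows:
  dp:
    - [0, 0, 0.04]
    - [0, 0, 0.08]
    - [0, 0, 0.08]
    - [0, 0, 0.08]
  rot:
    - [0, 0, 0]
    - [0, 0, 0]
    - [0, 0, 0]
    - [0, 0, 0]

```text
clock: 5.87
eef_pos: [411.6, 277.6, 97.1]
tcp_rot: [3.141, 0.0, 0.0]
contact_force: [-0.0, -0.4, -0.4]
opening: 0.0
grasp_force: 0.0
```

```bash
python3 - <<'E'
from rig import telemetry, optics
import cv2
s=telemetry.sense();print(s['clock'],s['eef_pos'],s['contact_force'],s['wrist_torque'],s['joint_efforts'])
a=optics.grab_frame('scene')["color"][60:200,310:460,::-1];b=optics.grab_frame('side')["color"][230:410,190:370,::-1]
import numpy as np
cv2.imwrite('pics/lid2.png',np.hstack([cv2.resize(a,(400,373)),cv2.resize(b,(373,373))]))
E
```

```text
5.8667 [411.63668736 277.62782005  97.14752241] [-0.01588913 -0.40061007 -0.43905879] [-0.00985247  0.00188044 -0.01602567] [ 5.83843037e-03 -4.85963023e+01 -2.62370145e+01  2.90127311e-03
 -2.04335834e-02  1.25914589e-04]
```

View pics/lid2.png

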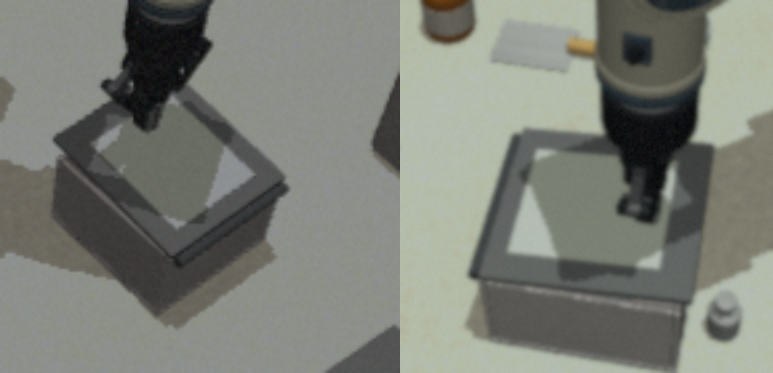

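```bash
python3 - <<'E'
from h import *
F=pickle.load(open('f0.pkl','rb'));S,D=F['scene'],F['side']
s=lambda u,v:(310+u/2.667,60+v/2.667)
d=lambda u,v:(190+(u-400)/2.072,230+v/2.072)
np.set_printoptions(suppress=True,precision=0)
print('free -y',tri((S,D),(s(56,136),d(712,137))),'hinge -y',tri((S,D),(s(180,258),d(518,132))),'hinge +y',tri((S,D),(s(287,182),d(474,272))))
# fingertip
print('tip',tri((S,D),(s(148,130),d(640,212))))
E
```

```text
free -y [372. 191. 128.] hinge -y [551. 206. 104.] hinge +y [544. 355. 104.]
tip [418. 277. 120.]
```

The lid corner triangulates to about 128 mm, so the lid is still roughly 7° open. The fingertip shows at about (148,130) in the crop, resting on it. I'll keep pressing in small steps.

>>> play_rows:
  dp:
    - [0, 0, 0.07]
    - [0, 0, 0.14]
    - [0, 0, 0.2]
    - [0, 0, 0.2]
  rot:
    - [0, 0, 0]
    - [0, 0, 0]
    - [0, 0, 0]
    - [0, 0, 0]

```text
clock: 6.3
eef_pos: [411.4, 277.5, 88.7]
tcp_rot: [3.141, 0.001, 0.0]
contact_force: [-0.1, -0.9, -0.8]
opening: 0.002
grasp_force: 0.0
```

```bash
python3 - <<'E'
from rig import telemetry, optics
import cv2
s=telemetry.sense();print(s['clock'],s['eef_pos'],s['contact_force'],s['qpos'],s['opening'])
f=optics.grab_frame('wrist');w=f["color"][:,:,::-1];print(f['mount'].round(2))
a=optics.grab_frame('scene')["color"][60:200,310:460,::-1];b=optics.grab_frame('side')["color"][230:410,190:370,::-1]
import numpy as np
z=np.zeros((600,800,3),np.uint8);z[:300,:320]=cv2.resize(a,(320,300));z[:300,320:620]=cv2.resize(b,(300,300));z[300:,:400]=cv2.resize(w,(400,300))
cv2.imwrite('pics/lid3.png',z)
E
```

```text
6.3 [411.42954176 277.47440752  88.6887755 ] [-0.14298968 -0.90954275 -0.76256114] [5.90321813e-01 3.12376852e-01 2.00804897e+00 6.38219827e-06
 8.21925390e-01 2.16098235e+00] 0.0016037316473141434
[[   0.     -0.96   -0.26   65.71]
 [   1.      0.     -0.     -0.57]
 [   0.     -0.26    0.96 -166.8 ]
 [   0.      0.      0.      1.  ]]
```

View pics/lid3.png

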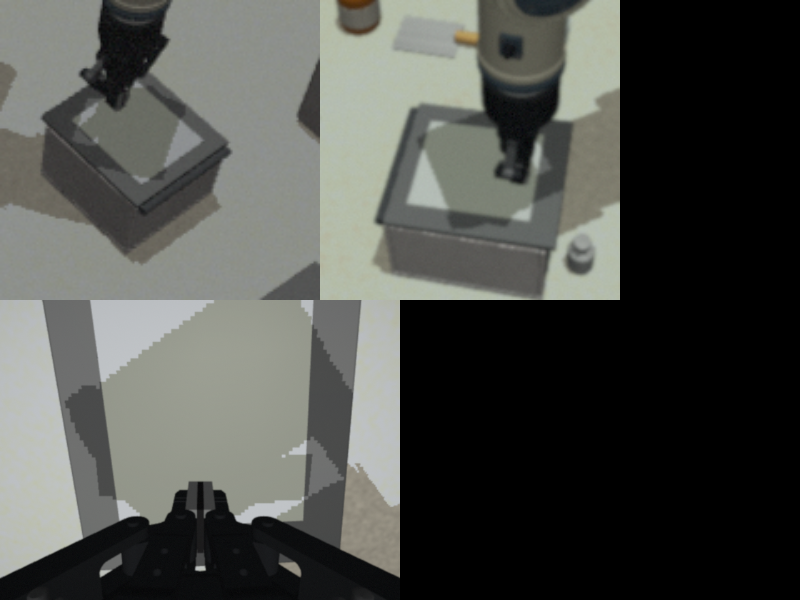

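```bash
python3 - <<'E'
from h import *
F=pickle.load(open('f0.pkl','rb'));S,D=F['scene'],F['side']
s=lambda u,v:(310+u/2.133,60+v/2.143)
d=lambda u,v:(190+(u-320)/1.667,230+v/1.667)
np.set_printoptions(suppress=True,precision=0)
print('free -y',tri((S,D),(s(43,117),d(573,122))),'tip',tri((S,D),(s(118,108),d(512,180))))
E
```

```text
free -y [368. 192. 109.] tip [417. 280. 109.]
```

>>> play_rows:
  dp:
    - [0, 0, 0.03]
    - [0, 0, 0.06]
    - [0, 0, 0.09]
    - [0, 0, 0.12]
    - [0, 0, 0.12]
  rot:
    - [0, 0, 0]
    - [0, 0, 0]
    - [0, 0, 0]
    - [0, 0, 0]
    - [0, 0, 0]

```text
clock: 6.87
eef_pos: [411.7, 277.7, 84.5]
tcp_rot: [3.142, 0.0, 0.0]
contact_force: [-0.9, -1.6, 0.3]
opening: 0.001
grasp_force: 0.2
```

>>> play_rows:
  dp:
    - [0, 0, 0.03]
    - [0, 0, 0.05]
    - [0, 0, 0.07]
    - [0, 0, 0.07]
  rot:
    - [0, 0, 0]
    - [0, 0, 0]
    - [0, 0, 0]
    - [0, 0, 0]

```text
clock: 7.2
eef_pos: [411.8, 277.8, 84.0]
tcp_rot: [-3.141, -0.0, 0.0]
contact_force: [-9.2, -5.5, 33.9]
opening: -0.005
grasp_force: 16.9
```

Force jumped to 34 N with no further travel, so the lid is shut. That puts the real tip about 24 mm above the reported z. Next I'll back off and move over to the display.

>>> play_rows:
  dp:
    - [0, 0, -0.2]
    - [0, 0, -0.7]
    - [0, 0, -1.5]
    - [0, 0, -2.3]
    - [0, 0, -2.7]
  rot:
    - [0, 0, 0]
    - [0, 0, 0]
    - [0, 0, 0]
    - [0, 0, 0]
    - [0, 0, 0]

```text
clock: 7.62
eef_pos: [412.9, 278.4, 193.0]
tcp_rot: [-3.14, -0.003, 0.0]
contact_force: [0.8, 1.0, -0.2]
opening: 0.0
grasp_force: 0.0
```

>>> play_rows:
  dp:
    - [0.2, 0.9, 0]
    - [0.4, 1.8, 0]
    - [0.6, 2.7, 0]
    - [0.8, 3.6, 0]
    - [1.0, 4.5, 0]
  rot:
    - [0, 0, 0]
    - [0, 0, 0]
    - [0, 0, 0]
    - [0, 0, 0]
    - [0, 0, 0]

```text
clock: 8.03
eef_pos: [451.8, 96.1, 189.8]
tcp_rot: [-3.142, -0.001, 0.001]
contact_force: [1.2, 0.8, 0.6]
opening: 0.0
grasp_force: 0.0
```

>>> play_rows:
  dp:
    - [0.3, 0.9, 0]
    - [0.6, 1.8, 0]
    - [0.9, 2.7, 0]
    - [1.2, 3.6, 0]
    - [1.5, 4.5, 0]
  rot:
    - [0, 0, 0]
    - [0, 0, 0]
    - [0, 0, 0]
    - [0, 0, 0]
    - [0, 0, 0]

```text
clock: 8.45
eef_pos: [511.9, -84.3, 189.7]
tcp_rot: [3.142, -0.0, -0.0]
contact_force: [0.8, 1.2, 0.4]
opening: 0.003
grasp_force: 0.0
```

>>> play_rows:
  dp:
    - [0.2, 0.9, 0]
    - [0.5, 1.8, 0]
    - [0.8, 2.7, 0]
    - [0.8, 3.3, 0]
    - [0.8, 3.6, 0]
  rot:
    - [0, 0, 1]
    - [0, 0, 2.1]
    - [0, 0, 3.2]
    - [0, 0, 4.3]
    - [0, 0, 5.4]

```text
clock: 8.87
eef_pos: [544.1, -229.7, 189.3]
tcp_rot: [3.141, -0.001, -0.573]
contact_force: [0.1, 1.1, 0.2]
opening: 0.003
grasp_force: 0.0
```

>>> play_rows:
  dp:
    - [0, 0, 0.6]
    - [0, 0, 1.2]
    - [0, 0, 1.6]
    - [0, 0, 1.6]
    - [0, 0, 1.6]
  rot:
    - [0, 0, 1]
    - [0, 0, 2]
    - [0, 0, 2]
    - [0, 0, 2]
    - [0, 0, 2]

```text
clock: 9.28
eef_pos: [543.2, -226.1, 125.0]
tcp_rot: [3.141, 0.002, -0.774]
contact_force: [-0.2, 0.5, 0.7]
opening: 0.0
grasp_force: 0.0
```

```bash
python3 - <<'E'
from rig import telemetry, optics
import cv2,pickle
import numpy as np
s=telemetry.sense();print(s['clock'],s['eef_pos'],s['tcp_rot'])
F={n:optics.grab_frame(n) for n in('scene','side')}
pickle.dump(F,open('f1.pkl','wb'))
a,b=(F[n]["color"][:,:,::-1] for n in('scene','side'))
r=lambda x:cv2.resize(x,(400,300),interpolation=cv2.INTER_CUBIC)
z=np.vstack([np.hstack([r(a[185:305,170:330]),r(a[75:175,320:453])]),np.hstack([r(b[115:235,225:385]),r(b[280:415,200:380])])])
cv2.imwrite('pics/d1.png',z)
E
```

```text
9.2833 [ 543.17889801 -226.10980179  125.04478974] [ 3.14084556e+00  1.85031013e-03 -7.74087032e-01]
```

View pics/d1.png

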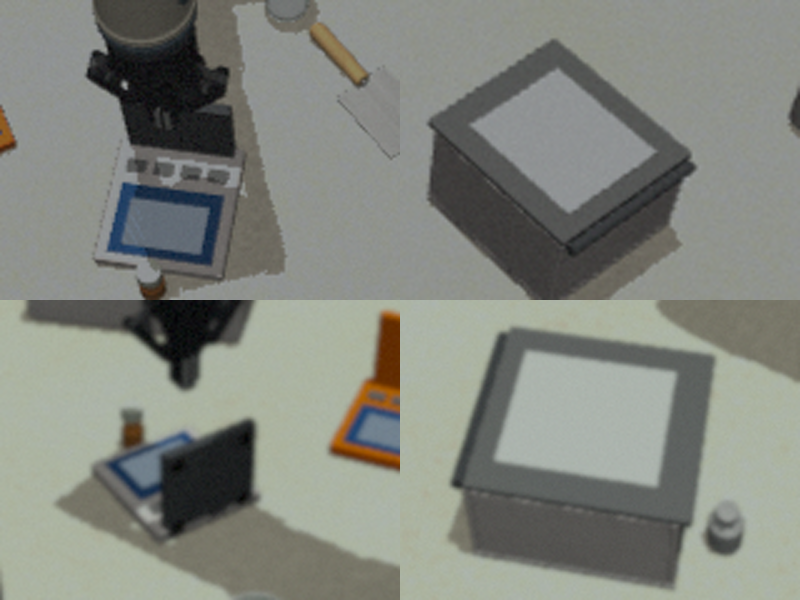

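The lid now sits flat in both views. The fingertip is at about (160,125) in the scene crop and (182,387) in the side crop, so I'll triangulate it.

```bash
python3 - <<'E'
from h import *
F=pickle.load(open('f0.pkl','rb'));S,D=F['scene'],F['side']
np.set_printoptions(suppress=True,precision=0)
s=lambda u,v:(170+u/2.5,185+v/2.5)
d=lambda u,v:(225+u/2.5,115+v/2.5)
for p in((160,125),(162,130)): print(tri((S,D),(s(*p),d(182,87))))
m=lambda u,v:(320+u/3.0,75+v/3.0)
n=lambda u,v:(200+u/2.222,280+v/2.222)
print('lid free -y',tri((S,D),(m(30,125),n(314,56))),tri((S,D),(m(154,41),n(290,222))),'hinge -y',tri((S,D),(m(168,243),n(112,30))))
E
```

```text
[ 544. -232.  143.]
[ 546. -233.  140.]
lid free -y [369. 191. 102.] [361. 349. 104.] hinge -y [546. 204. 104.]
```

>>> play_rows:
  dp:
    - [0, 0, 0.6]
    - [0, 0, 1.2]
    - [-0.2, 0, 1.3]
    - [-0.5, 0, 1.3]
    - [-0.6, 0, 1.3]
  rot:
    - [0, 0, 0]
    - [0, 0, 0]
    - [0, 0, 0]
    - [0, 0, 0]
    - [0, 0, 0]

```text
clock: 9.8
eef_pos: [525.6, -208.5, 74.6]
tcp_rot: [3.142, 0.0, -0.774]
contact_force: [0.7, -1.6, -1.2]
opening: 0.002
grasp_force: 1.1
```

>>> play_rows:
  dp:
    - [-0.1, 0, 0]
    - [-0.2, 0, 0]
    - [-0.3, 0, 0]
    - [-0.4, 0, 0]
    - [-0.5, 0, 0]
  rot:
    - [0, 0, 0]
    - [0, 0, 0]
    - [0, 0, 0]
    - [0, 0, 0]
    - [0, 0, 0]

```text
clock: 10.22
eef_pos: [512.8, -195.4, 74.5]
tcp_rot: [-3.141, -0.001, -0.775]
contact_force: [2.1, -1.4, 1.6]
opening: -0.003
grasp_force: 1.0
```

```bash
python3 - <<'E'
from rig import telemetry, optics
import cv2,pickle
import numpy as np
F={n:optics.grab_frame(n) for n in('scene','side')}
a,b=(F[n]["color"][:,:,::-1] for n in('scene','side'))
r=lambda x:cv2.resize(x,(400,300),interpolation=cv2.INTER_CUBIC)
cv2.imwrite('pics/d2.png',np.hstack([r(a[185:305,170:330]),r(b[115:235,225:385])]))
E
```

```text
(no output)
```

View pics/d2.png

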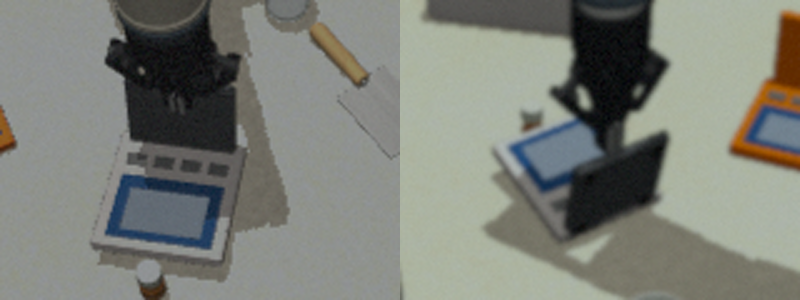

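The display has begun tipping: its far edge has lifted and casts a shadow at (200,258), and the heel is still in place. I'll keep going along the arc.

>>> play_rows:
  dp:
    - [-0.2, 0, 0]
    - [-0.4, 0, 0.05]
    - [-0.6, 0, 0.1]
    - [-0.8, 0, 0.2]
    - [-1.0, 0, 0.3]
  rot:
    - [0, 0, 0]
    - [0, 0, 0]
    - [0, 0, 0]
    - [0, 0, 0]
    - [0, 0, 0]

```text
clock: 10.73
eef_pos: [482.5, -166.7, 61.1]
tcp_rot: [3.141, 0.001, -0.775]
contact_force: [0.0, -0.1, -0.3]
opening: -0.002
grasp_force: 0.2
```

>>> play_rows:
  dp:
    - [-0.15, 0, 0.1]
    - [-0.3, 0, 0.2]
    - [-0.45, 0, 0.35]
    - [-0.6, 0, 0.5]
    - [-0.6, 0, 0.5]
  rot:
    - [0, 0, 0]
    - [0, 0, 0]
    - [0, 0, 0]
    - [0, 0, 0]
    - [0, 0, 0]

```text
clock: 11.15
eef_pos: [464.5, -149.6, 40.2]
tcp_rot: [3.14, 0.003, -0.775]
contact_force: [0.2, 0.4, -0.6]
opening: -0.002
grasp_force: 0.0
```

```bash
python3 - <<'E'
from rig import telemetry, optics
import cv2,pickle
import numpy as np
F={n:optics.grab_frame(n) for n in('scene','side')}
a,b=(F[n]["color"][:,:,::-1] for n in('scene','side'))
r=lambda x:cv2.resize(x,(400,300),interpolation=cv2.INTER_CUBIC)
cv2.imwrite('pics/d3.png',np.hstack([r(a[185:305,170:330]),r(b[115:235,225:385])]))
E
```

```text
(no output)
```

View pics/d3.png

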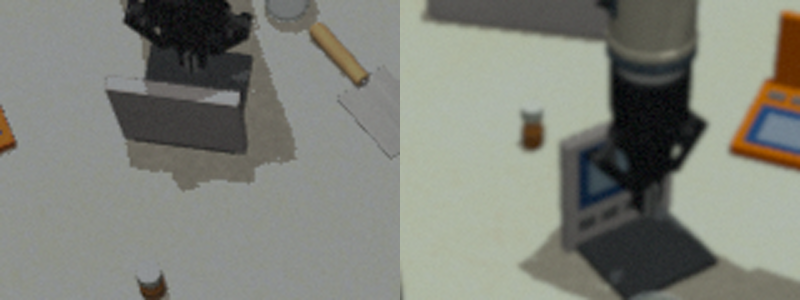

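The display is standing on its foot with the screen upright, at (610,180) in the side crop. I'll retract up and away from the panel.

>>> play_rows:
  dp:
    - [-0.1, 0, -0.4]
    - [-0.3, 0, -1.2]
    - [-0.4, 0, -2.1]
    - [-0.4, 0, -3.0]
    - [-0.4, 0, -4.0]
  rot:
    - [0, 0, 0]
    - [0, 0, 0]
    - [0, 0, 0]
    - [0, 0, 0]
    - [0, 0, 0]

```text
clock: 11.67
eef_pos: [454.7, -139.5, 203.2]
tcp_rot: [3.141, 0.0, -0.775]
contact_force: [2.2, 0.5, -1.1]
opening: -0.001
grasp_force: 0.0
```

>>> play_rows:
  dp:
    - [-0.7, 0, -0.6]
    - [-1.5, 0, -1.0]
    - [-2.2, 0, -1.0]
    - [-2.5, 0, -1.0]
    - [-2.5, 0, -1.0]
  rot:
    - [0, 0, 0]
    - [0, 0, 0]
    - [0, 0, 0]
    - [0, 0, 0]
    - [0, 0, 0]

```text
clock: 12.08
eef_pos: [382.5, -68.6, 242.1]
tcp_rot: [-3.141, -0.0, -0.774]
contact_force: [-0.5, 0.4, -0.4]
opening: -0.003
grasp_force: 0.0
```

```bash
python3 - <<'E'
from rig import telemetry, optics
import cv2,numpy as np
s=telemetry.sense();print(s['clock'],s['eef_pos'],s['qvel'].round(3) if hasattr(s['qvel'],'round') else s['qvel'])
a,b=(optics.grab_frame(n)["color"][:,:,::-1] for n in('scene','side'))
cv2.imwrite('pics/end.png',cv2.resize(np.hstack([a,b]),(800,300),interpolation=cv2.INTER_AREA))
E
```

```text
12.0833 [382.47385691 -68.59585073 242.05581403] [-0.026  0.054 -0.046 -0.012 -0.029 -0.034]
```

View pics/end.png

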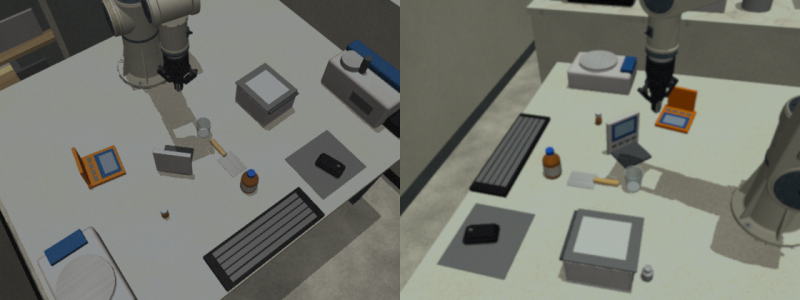

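The final views show the lid shut and the display standing. The vial, weight, beaker, reagent and spatula look undisturbed, and the arm is clear.

```bash
python3 -c "
from rig import r
print(r.sign_off())"
```

```text
the job is handed in; nothing more can be done
None
```

I pushed the lid fully shut first, then tipped the display up so it stands on its foot in place, and handed the job in at about 12 s. In the final camera views nothing else on the bench looked disturbed; the crucible is hidden under the shut lid, so I couldn't check it.

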